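# Seat the metering valve by feel, then set its pointer to the rear index

### The job

Turn the black handwheel of the metering valve clockwise (seen from above) until you feel the valve seat snugly, without forcing it. Then open it again, anticlockwise, until the wheel's yellow pointer stands at the red index post on the far side of the valve, and let go. Leave the glassware around it where it stands.

Things in the scene. Friction and masses are not known exactly. Their poses are not given: they have to be found in the camera images.
- metering_valve: bench metering valve fixed to the worktop: grey foot plate 110 x 90 x 8 mm, aluminium body 56 mm square, brass hose barb on each side (tips 64 mm from the axis, height 28 mm), brass bonnet, white scale plate of radius 46 mm, top at height 80 mm. Origin: centre of the underside, on the wheel's vertical axis; x points to the far side, to the red index post; z up
- valve_wheel: black three-spoked handwheel on the valve's axis; clockwise from above closes (its x turns the negative way about z). Origin: on the axis, 82 mm above the valve's origin; x points to its yellow pointer, z up. At the start it stands open, pointer 0.12 to 0.6 rad anticlockwise of the index. Turns with a steady friction of about 0.09 N m and stays where it is left
- wheel_axis (a point): point on the axis at the middle of the wheel's rim, 122 mm above the valve's origin. The rim is a round bar 14 mm thick, 62 mm outer diameter, height 115 to 129 mm; it can be gripped across its diameter from above. Below it is free space down to the wheel's skirt, a disc of radius 36 mm with its top at height 86 (edge) to 93 mm (hub)
- pointer_tip (a point): tip of the yellow pointer blade, 3 mm wide, that sticks out of the wheel's skirt below the rim; 42 mm from the axis, 88 mm above the valve's origin; turns with the wheel. A yellow stripe on top of the rim lies in the same direction
- index_mark (a point): inner upper edge of the red index post (6 mm wide, fixed) that rises from the far edge of the scale plate to height 96 mm; 46 mm from the axis in the valve's x direction; its axes are the valve's. The pointer is set when it points at this post
- valve_seat: springy stop inside the bonnet, unseen; origin on the axis, 52 mm above the valve's (its pose does not tell where it acts). The stem meets it 0.65 to 1.25 rad clockwise of the index, differently each time: feel for it. From there the torque rises roughly 0.3 N m per 0.1 rad. 0.2 to 0.3 N m on it is snug, 0.5 is forced. Held still, the wheel's friction can hide up to 0.09 N m of it
- flask_amber: conical glass flask with an amber sample, 66 mm wide, 105 mm high; loose bystander; origin under its centre
- dropper_bottle: brown dropper bottle with a red rubber teat, 38 mm wide, 108 mm high; loose bystander; origin under its centre
- weighing_bottle: small glass weighing bottle with a lid, 41 mm wide, 52 mm high; loose bystander; origin under its centre

How it is judged:
By the outcome, as a careful person would: the job done as asked, in the order asked, and still so for the second after the job is handed in, with the robot touching nothing.
It also fails if it takes over 72 s, if anything falls off the work surface, if the arm or the gripper's body presses on something with over 40 N, if the wrist force passes 120 N, or if a joint passes its speed limit or range.

### The arm

A 6-joint arm with a two-finger parallel gripper is mounted at the origin on a cart in front of the work surface, level with it; the furniture and walls round the work are solid. World frame = base frame: x ahead of the robot, y to its left, z up, the work surface at z = 0. Lengths are in m, angles in rad, forces in N, time in s.
With the tool pointing down it reaches from about 0.25 to 0.725 m from the base axis. Payload 4 kg.
Tool frame: the origin (TCP) lies midway between the tips of the shut fingers; the grasp point (between the pads) lies 19 mm behind it; x points along the fingers, y is the direction in which the jaws open and shut, and the axes are right-handed (so a half turn about x gives the same grasp; the last joint's range is limited). The gripper opens to 85 mm and grips with 20 to 120 N. Pads are 22 mm wide; open, the fingers measure 114 mm over their backs; the gripper's body (76 mm by 85 mm) begins 54 mm behind the grasp point. The pads swing forward as they close: fully open they stand 13 mm farther back than shut.
Start: joints at [-1.175, 0.241, 0.005, 1.335, 0, 1.571], TCP at [0.193, -0.461, 0.196] pointing down, gripper open.
Joint ranges: [-2.72, 2.72], [-1.05, 1.87], [-1.09, 1.28], [-1.99, 2.15], [-1.42, 1.44], [-3.14, 3.14]. Speed limits (rad/s): [2.79, 2.79, 3.14, 3.14, 3.14, 3.14].

### API

Orientations are given as a unit quaternion [x, y, z, w].
In Python, from workcell import * gives the robot as it stands.
- The arm moves only by the tool play_rows, never from a script. Its argument "plan" is a list of rows, each a list of 7 numbers: the shift along the tool's x, y, z in mm, then the turn, a rotation vector about the tool's x, y, z in rad, then the closure, from -1 (fully open) to 1 (shut). In form: [[x, y, z, rx, ry, rz, grip], ...]. A call has 1 to 20 rows; each row shifts and turns the commanded pose from where the row before left it, along the tool's axes as they then stand; what a row does not reach is not made up. A row lasts 1/12 s, in which the tool goes at most 41.7 mm and 7.16 degrees, less where a joint would pass 70% of its speed; a pose out of reach is approached as far as the arm can. A call with a gripper value outside its range is refused whole. The fingers move at their own pace and stop on an object; the grip force is fixed at half the most. Time passes only in rows, so rows that do not move let the fingers close. It gives the time, the measured TCP pose, the force and the opening at its end, in the units of the state.
- get_obs(): the state, without advancing time (a new reading comes with each control period).
- camera(name): name is "scene" or "top"; returns a dict with "frame" (420x560x3 uint8, red, green, blue), "depth" (420x560 float32, m along the optical axis (not along the pixel's ray), 0 where there is no reading), "fx", "fy", "cx", "cy" (pixels), "distortion" ([k1, k2, p1, p2, k3] as OpenCV has them; the pictures are not rectified), "camera_from_world" (4x4, takes a point from world to camera coordinates). Camera axes: x right, y up, looking along -z (the intrinsics and any distortion apply to the point x, -y, -z); pixel columns grow to the right and rows downward; lengths in m; the calibration is good to about 2 mm. A picture is of the moment at which its call begins.
- job_done(): hands the job in, once; it reports no verdict.
Trained networks look in a picture, given as the dict that the camera call returned (one of the last four; its "shot" number tells which), for a name from the list of things; names that differ only in an ending like _2 or _b are one class to them, and where a whole thing is asked for, a point or a joint stands for the part that bears it (a point fixed in the world has none). Each returns a list of dicts, best first, with "confidence" (0 to 1); they miss things now and then, are a little off and sometimes report something else, mostly with a low value. They report only what shows in the picture. A call takes as long as a camera call.
- search_frame(thing, picture): "centre" ([x, y, z] in m, in world coordinates, good to about 4 mm: the middle of the surface that is visible of it).
- pinpoint(thing, picture): "centre" ([x, y, z] in m, in world coordinates, good to about 4 mm: a listed point, or the origin of a listed thing).
The state is a dict: "clock": time; "joint_pos": joint angles; "joint_vel": joint speeds; "tau": joint torques, N m; "eef_pos": TCP position; "tool_rot": TCP orientation; "ft_force": force on the tool from outside, world axes, zero at the start; "ft_torque": the same for the moment, N m; "grip_width": finger opening in m.
Only numpy, scipy, OpenCV 4.12 (cv2) and the standard library are available. Lean on these libraries where they do the work, as an engineer would, in place of code of your own. Each camera call takes 0.05 s, during which the arm holds its last target. There are 200 camera calls.

## Working session

There is one attempt and no reset: what is moved stays moved. The work goes in short steps, Python scripts to look and compute and a tool call to move; the robot and the scene stay as the last step left them, time stands still between calls to the robot, and variables do not carry over. Pictures are saved under pics/ and viewed, about 8 in all and at most 12, crops included, and the job is handed in when it is done.

Besides the shell and the picture viewer there is one more tool, called after "Call:" as name(argument=value, ...) on one line, values as JSON. play_rows: Moves the arm, as the interface text tells. Its arguments: {"type":"object","properties":{"plan":{"type":"array","items":{"type":"array","items":{"type":"number"}}}},"required":["plan"]}

```bash
mkdir -p pics
cat > h.py <<'E'
from workcell import *
import numpy as np, cv2
from scipy.spatial.transform import Rotation as R
def save(p,n): cv2.imwrite('pics/'+n, p['frame'][:,:,::-1])
def proj(p,w):
    c=p['camera_from_world']; q=(c[:3,:3]@np.array(w).T).T+c[:3,3]; q=q*[1,-1,-1]
    K=np.array([[p['fx'],0,p['cx']],[0,p['fy'],p['cy']],[0,0,1]])
    return cv2.projectPoints(np.atleast_2d(q).astype(float),np.zeros(3),np.zeros(3),K,np.array(p['distortion'],float))[0][:,0]
E
python3 - <<'E'
from h import *
o=get_obs(); print(o['eef_pos'],o['tool_rot'],o['ft_force'],o['ft_torque'],o['grip_width'])
for n in ('scene','top'):
    p=camera(n); save(p,n+'1.png')
    print(n, np.round(np.linalg.inv(p['camera_from_world'])[:3],3).tolist())
    for t in ['metering_valve','valve_wheel','wheel_axis','pointer_tip','index_mark','flask_amber','dropper_bottle','weighing_bottle']:
        r=pinpoint(t,p)[:2]
        for d in r: print(t,np.round(d['centre'],4),round(d['confidence'],2), proj(p,d['centre']).round())
E
```

```text
[ 0.19248009 -0.46066847  0.19540207] [-0.69315164 -0.13977276  0.69345727 -0.13828009] [0.13048418 0.65192949 0.11726442] [ 0.03967843 -0.00796547 -0.03057265] 0.08540513012208185
scene [[-0.619, 0.493, -0.611, 0.03], [-0.785, -0.394, 0.478, 0.461], [-0.005, 0.776, 0.631, 0.64]]
metering_valve [ 0.5307  0.0169 -0.0028] 0.75 [[299. 241.]]
valve_wheel [0.5287 0.0168 0.0858] 0.83 [[301. 207.]]
wheel_axis [0.528  0.0141 0.1219] 0.83 [[303. 192.]]
pointer_tip [0.5707 0.023  0.0936] 0.74 [[285. 195.]]
index_mark [0.5762 0.0209 0.099 ] 0.82 [[284. 190.]]
flask_amber [0.5042 0.1642 0.0025] 0.77 [[247. 282.]]
flask_amber [0.5309 0.0199 0.0845] 0.51 [[299. 208.]]
dropper_bottle [ 0.6382  0.0543 -0.0049] 0.74 [[253. 222.]]
weighing_bottle [ 0.5347 -0.1264 -0.0025] 0.96 [[349. 211.]]
top [[-0.009, 0.988, -0.155, 0.431], [-1.0, -0.009, -0.003, 0.068], [-0.005, 0.155, 0.988, 0.962]]
metering_valve [5.276e-01 1.870e-02 2.000e-04] 0.88 [[301. 237.]]
metering_valve [ 0.5426 -0.1288  0.0014] 0.22 [[369. 229.]]
valve_wheel [0.5302 0.0205 0.0832] 0.73 [[302. 231.]]
wheel_axis [0.5328 0.0171 0.1206] 0.62 [[305. 228.]]
pointer_tip [0.5706 0.0184 0.0857] 0.91 [[303. 211.]]
index_mark [0.5779 0.0207 0.0957] 0.83 [[302. 207.]]
index_mark [0.5346 0.017  0.1147] 0.32 [[305. 227.]]
flask_amber [ 0.502   0.1676 -0.001 ] 0.63 [[233. 249.]]
dropper_bottle [ 0.6392  0.0568 -0.0019] 0.69 [[283. 187.]]
weighing_bottle [ 0.5423 -0.1302 -0.0021] 0.71 [[369. 230.]]
```

```bash
python3 -c "
import cv2,numpy as np
a=cv2.imread('pics/scene1.png');b=cv2.imread('pics/top1.png')
cv2.imwrite('pics/both.png',cv2.resize(np.hstack([a,b]),(800,300)))"
```

```text
(no output)
```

View pics/top1.png

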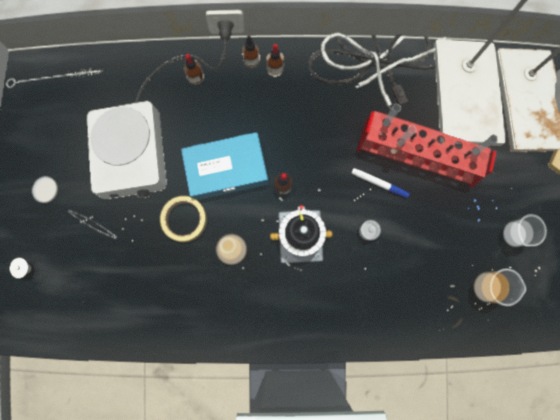

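View pics/scene1.png

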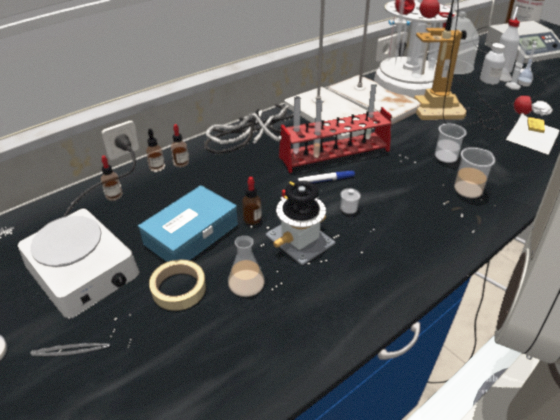

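Run:
```python
import cv2,numpy as np
a=cv2.imread('pics/scene1.png')[165:265,255:355];b=cv2.imread('pics/top1.png')[180:280,255:355]
cv2.imwrite('pics/crop.png',np.hstack([cv2.resize(i,(400,400),interpolation=cv2.INTER_CUBIC) for i in (a,b)]))
```

```text
(no output)
```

View pics/crop.png

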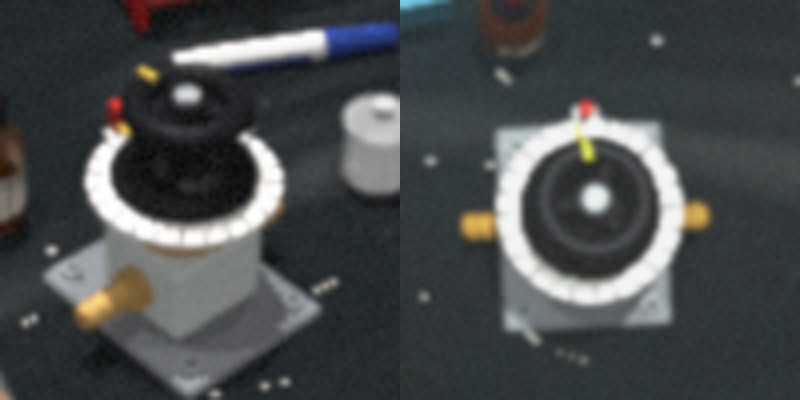

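```bash
cat >> h.py <<'E'
def unproj(p,uv,z):
    K=np.array([[p['fx'],0,p['cx']],[0,p['fy'],p['cy']],[0,0,1]])
    n=cv2.undistortPoints(np.array(uv,float).reshape(-1,1,2),K,np.array(p['distortion'],float))[:,0]
    w=np.linalg.inv(p['camera_from_world']); d=np.c_[n[:,0],-n[:,1],-np.ones(len(n))]@w[:3,:3].T
    return w[:3,3]+d*((z-w[2,3])/d[:,2])[:,None]
def shots(name,n):
    ps=[camera(name) for _ in range(n)]
    return ps[-1], np.mean([q['frame'].astype(float) for q in ps],0)
def blob(wt,thr=0.25):
    m=wt>thr*wt.max(); n,l=cv2.connectedComponents(m.astype('u1'),connectivity=8); r=[]
    for i in range(1,n):
        y,x=np.where(l==i); w=wt[y,x]; r.append((w.sum(),(x*w).sum()/w.sum(),(y*w).sum()/w.sum(),len(x)))
    return sorted(r,reverse=True)
BOX={'top':(180,280,255,355),'scene':(165,265,255,355)}
def look(name,n=6):
    p,f=shots(name,n); a,b,c,d=BOX[name]; g=f[a:b,c:d]; r,gg,bl=g[...,0],g[...,1],g[...,2]
    red=np.clip(r-1.6*np.maximum(gg,bl)-15,0,None); yel=np.clip(np.minimum(r,gg)-1.6*bl-15,0,None)
    O=np.array([c,a])
    return p,f,[(s,np.array([x,y])+O,k) for s,x,y,k in blob(red)[:3]],[(s,np.array([x,y])+O,k) for s,x,y,k in blob(yel)[:5]]
E
python3 - <<'E'
from h import *
for n in ('top','scene'):
    p,f,rd,ye=look(n)
    np.save(n+'.npy',f)
    for t,L,z in (('red',rd,.093),('yel',ye,.129)):
        for s,uv,k in L: print(n,t,round(s),uv.round(2),k,unproj(p,uv,z).round(4)[0], 'z28',unproj(p,uv,.028).round(4)[0],'z88',unproj(p,uv,.088).round(4)[0])
    a,b,c,d=BOX[n]; g=f[a:b,c:d].min(2)
    m=(g>140).astype('u1'); cs=cv2.findContours(m,cv2.RETR_EXTERNAL,cv2.CHAIN_APPROX_NONE)[0]
    q=max(cs,key=cv2.contourArea)[:,0]+[c,a]
    w=unproj(p,q,.08)[:,:2]
    A=np.c_[2*w,np.ones(len(w))]
    for _ in range(6):
        s=np.linalg.lstsq(A,(w**2).sum(1),rcond=None)[0]; rr=np.sqrt(s[2]+s[0]**2+s[1]**2); e=np.abs(np.hypot(*(w-s[:2]).T)-rr); k=e<max(.002,np.median(e)*2); w,A=w[k],A[k]
    print(n,'disc',s[:2].round(4),rr.round(4),len(w))
E
```

```text
top red 323 [301.08 206.26] 7 [0.5792 0.0227 0.093 ] z28 [0.5902 0.0194 0.028 ] z88 [0.58   0.0225 0.088 ]
top yel 512 [301.26 217.07] 11 [0.5523 0.0246 0.129 ] z28 [0.567  0.0194 0.028 ] z88 [0.5583 0.0225 0.088 ]
top yel 469 [274.24 235.54] 22 [0.5178 0.0759 0.129 ] z28 [0.5282 0.0769 0.028 ] z88 [0.522  0.0763 0.088 ]
top yel 226 [328.7  233.22] 12 [ 0.5211 -0.0265  0.129 ] z28 [ 0.532 -0.038  0.028] z88 [ 0.5256 -0.0312  0.088 ]
top disc [0.5293 0.0213] 0.0464 112
scene red 1176 [289.59 167.45] 30 [ 0.6354 -0.0424  0.093 ] z28 [ 0.7074 -0.1023  0.028 ] z88 [ 0.641 -0.047  0.088]
scene red 812 [283.32 191.6 ] 15 [0.58   0.0187 0.093 ] z28 [ 0.6453 -0.0339  0.028 ] z88 [0.585  0.0147 0.088 ]
scene red 51 [294.51 165.  ] 2 [ 0.636  -0.0561  0.093 ] z28 [ 0.708  -0.1176  0.028 ] z88 [ 0.6415 -0.0608  0.088 ]
scene yel 192 [291.59 183.  ] 10 [0.5544 0.0197 0.129 ] z28 [ 0.6581 -0.0676  0.028 ] z88 [ 0.5965 -0.0157  0.088 ]
scene yel 92 [285.76 196.57] 5 [0.5298 0.0535 0.129 ] z28 [ 0.6286 -0.0271  0.028 ] z88 [0.5699 0.0208 0.088 ]
scene disc [0.5305 0.0169] 0.0427 157
```

Run:
```python
from h import *
o=get_obs(); M=R.from_quat(o['tool_rot']).as_matrix(); print(o['eef_pos'],M.round(3).tolist())
print('jaw yaw',np.arctan2(M[1,1],M[0,1]), o['joint_pos'].__repr__())
print('to axis in tool mm',(M.T@(np.array([.5297,.0195,.20])-o['eef_pos'])*1000).round(1))
```

```text
[ 0.1927679  -0.46134834  0.19631082] [[-0.0, 0.386, -0.923], [-0.0, -0.923, -0.386], [-1.0, 0.0, 0.0]]
jaw yaw -1.175044192336161 array([-1.17500075e+00,  2.40585672e-01,  4.99264557e-03,  1.33518722e+00,
       -1.26936664e-05,  1.57083977e+00])
to axis in tool mm [  -3.7 -313.8 -496.3]
```

Call:
play_rows(plan=[[-0.2, -17.4, -27.6, 0, 0, 0, -1], [-0.2, -17.4, -27.6, 0, 0, 0, -1], [-0.2, -17.4, -27.6, 0, 0, 0, -1], [-0.2, -17.4, -27.6, 0, 0, 0, -1], [-0.2, -17.4, -27.6, 0, 0, 0, -1], [-0.2, -17.4, -27.6, 0, 0, 0, -1], [-0.2, -17.4, -27.6, 0, 0, 0, -1], [-0.2, -17.4, -27.6, 0, 0, 0, -1], [-0.2, -17.4, -27.6, 0, 0, 0, -1], [-0.2, -17.4, -27.6, 0, 0, 0, -1], [-0.2, -17.4, -27.6, 0, 0, 0, -1], [-0.2, -17.4, -27.6, 0, 0, 0, -1], [-0.2, -17.4, -27.6, 0, 0, 0, -1], [-0.2, -17.4, -27.6, 0, 0, 0, -1], [-0.2, -17.4, -27.6, 0, 0, 0, -1], [-0.2, -17.4, -27.6, 0, 0, 0, -1], [-0.2, -17.4, -27.6, 0, 0, 0, -1], [-0.2, -17.4, -27.6, 0, 0, 0, -1], [0, 0, 0, 0, 0, 0, -1], [0, 0, 0, 0, 0, 0, -1]])

```text
clock: 3.17
eef_pos: [0.5308, 0.0205, 0.1993]
tool_rot: [-0.693, -0.14, 0.693, -0.14]
ft_force: [-0.6, -0.6, -0.0]
grip_width: 0.0855
```

Run:
```python
from h import *
o=get_obs(); M=R.from_quat(o['tool_rot']).as_matrix()
print('jaw yaw',np.arctan2(M[1,1],M[0,1]), o['joint_pos'],o['eef_pos'],o['ft_torque'],o['ft_force'])
```

```text
jaw yaw -1.1719068173832186 [ 3.88167193e-02  3.02310383e-01  9.58117107e-02  1.36519860e+00
 -2.89538735e-04  2.78151997e+00] [0.53080069 0.02051621 0.19930926] [-0.02508415  0.03829792  0.02491364] [-0.63096515 -0.55637757 -0.04757868]
```

Call:
play_rows(plan=[[0, 0, 0, -0.119, 0, 0, -1], [0, 0, 0, -0.119, 0, 0, -1], [0, 0, 0, -0.119, 0, 0, -1], [0, 0, 0, -0.119, 0, 0, -1], [0, 0, 0, -0.119, 0, 0, -1], [0, 0, 0, -0.119, 0, 0, -1], [0, 0, 0, -0.119, 0, 0, -1], [0, 0, 0, -0.119, 0, 0, -1], [0, 0, 0, -0.119, 0, 0, -1], [0, 0, 0, -0.119, 0, 0, -1], [0, 0, 0, -0.119, 0, 0, -1], [0, 0, 0, -0.119, 0, 0, -1], [0, 0, 0, -0.119, 0, 0, -1], [0, 0, 0, -0.119, 0, 0, -1], [0, 0, 0, -0.119, 0, 0, -1], [0, 0, 0, -0.119, 0, 0, -1], [0, 0, 0, -0.119, 0, 0, -1], [0, 0, 0, -0.119, 0, 0, -1], [0, 0, 0, -0.119, 0, 0, -1], [0, 0, 0, -0.119, 0, 0, -1]])

```text
clock: 4.83
eef_pos: [0.5295, 0.0177, 0.2001]
tool_rot: [0.127, 0.696, -0.127, 0.695]
ft_force: [-0.0, 1.2, -0.9]
grip_width: 0.0854
```

Call:
play_rows(plan=[[0, 0, 0, -0.119, 0, 0, -1], [0, 0, 0, -0.119, 0, 0, -1], [0, 0, 0, -0.119, 0, 0, -1], [0, 0, 0, -0.119, 0, 0, -1], [0, 0, 0, -0.119, 0, 0, -1], [0, 0, 0, -0.119, 0, 0, -1], [0, 0, 0, -0.119, 0, 0, -1], [0, 0, 0, -0.119, 0, 0, -1], [0, 0, 0, -0.119, 0, 0, -1], [0, 0, 0, -0.119, 0, 0, -1], [0, 0, -1.4, 0, 0, 0, -1], [20, 0, 0, 0, 0, 0, -1], [20, 0, 0, 0, 0, 0, -1], [20, 0, 0, 0, 0, 0, -1], [10, 0, 0, 0, 0, 0, -1], [0, 0, 0, 0, 0, 0, -1]])

```text
clock: 6.17
eef_pos: [0.5269, 0.0173, 0.1275]
tool_rot: [-0.282, 0.65, 0.283, 0.646]
ft_force: [0.1, 0.6, -0.5]
grip_width: 0.0856
```

Run:
```python
from h import *
o=get_obs(); M=R.from_quat(o['tool_rot']).as_matrix()
print('jaw yaw',np.arctan2(M[1,1],M[0,1]), o['joint_pos'],o['eef_pos'],o['ft_torque'],o['ft_force'])
p=camera('scene'); save(p,'s2.png'); q=camera('top'); 
f=p['frame'][110:260,220:370,::-1]; g=q['frame'][165:290,245:370,::-1]
cv2.imwrite('pics/c2.png',np.hstack([cv2.resize(f,(400,400)),cv2.resize(g,(400,400))]))
```

```text
jaw yaw 2.3919784269998896 [ 3.29185461e-02  3.37957075e-01 -4.46947820e-02  1.19370800e+00
 -1.82279304e-04 -7.88270780e-01] [0.52690736 0.01728956 0.12748257] [ 0.01416473 -0.01442268 -0.01683208] [ 0.12681141  0.63831655 -0.54639546]
```

View pics/c2.png

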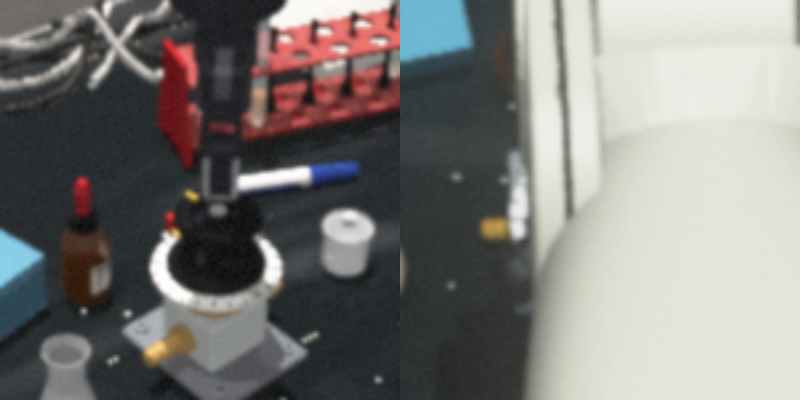

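Call:
play_rows(plan=[[0, -0.6, 3.6, 0, 0, 0, -1], [0, 0, 0, 0, 0, 0, -1], [8, 0, 0, 0, 0, 0, -1], [8, 0, 0, 0, 0, 0, -1], [8, 0, 0, 0, 0, 0, -1], [5, 0, 0, 0, 0, 0, -1], [0, 0, 0, 0, 0, 0, -1], [0, 0, 0, 0, 0, 0, -1]])

```text
clock: 6.93
eef_pos: [0.5317, 0.0204, 0.1002]
tool_rot: [-0.283, 0.648, 0.283, 0.647]
ft_force: [0.4, -0.4, 0.5]
grip_width: 0.0854
```

Call:
play_rows(plan=[[0, 0, 0, 0, 0, 0, 1], [0, 0, 0, 0, 0, 0, 1], [0, 0, 0, 0, 0, 0, 1], [0, 0, 0, 0, 0, 0, 1], [0, 0, 0, 0, 0, 0, 1], [0, 0, 0, 0, 0, 0, 1]])

```text
clock: 7.43
eef_pos: [0.5324, 0.0204, 0.1011]
tool_rot: [-0.283, 0.648, 0.283, 0.648]
ft_force: [-0.6, -1.1, -0.2]
grip_width: 0.0125
```

```bash
cat > st.py <<'E'
from h import *
o=get_obs(); M=R.from_quat(o['tool_rot']).as_matrix(); f=o['ft_force']
print('yaw',round(np.arctan2(M[1,1],M[0,1]),4),'q6',o['joint_pos'][5].round(4),'pos',o['eef_pos'].round(4),'T',o['ft_torque'].round(3),'F',f.round(1),'Ftool',(M.T@f).round(1),'w',round(o['grip_width'],4),'tau6',o['tau'][5].round(3),o['clock'])
E
python3 st.py
```

```text
yaw 2.395 q6 -0.7859 pos [0.5324 0.0204 0.1011] T [-0.026 -0.006 -0.052] F [-0.6 -1.1 -0.2] Ftool [ 0.2 -0.3 -1.2] w 0.0125 tau6 0.0 7.4333
```

Run:
```python
from h import *
p=camera('scene'); f=p['frame'][90:260,200:370,::-1]
cv2.imwrite('pics/c3.png',cv2.resize(f,(600,600),interpolation=cv2.INTER_CUBIC))
o=get_obs(); print(proj(p,[o['eef_pos'],[.53,.0195,.122]]).round(1), o['grip_width'])
```

```text
[[298.7 200.8]
 [300.2 192.3]] 0.004643755068467927
```

View pics/c3.png

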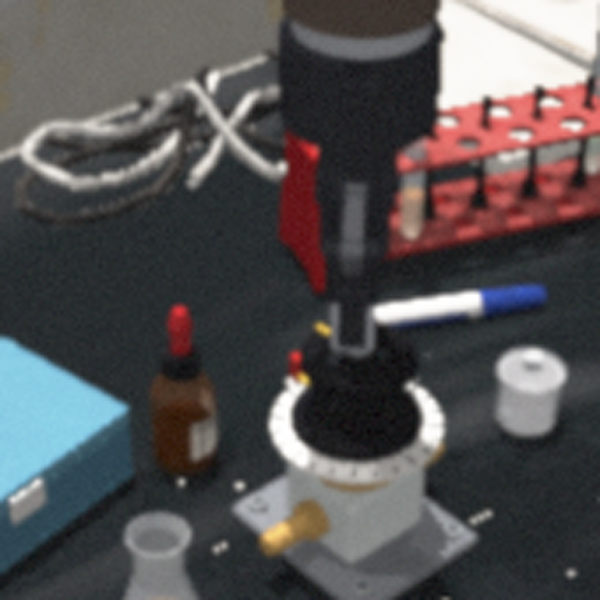

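Run:
```python
from h import *
p=camera('scene'); o=get_obs(); print(o['eef_pos'],o['grip_width'],o['ft_force'])
w=np.linalg.inv(p['camera_from_world']); K=np.array([[p['fx'],0,p['cx']],[0,p['fy'],p['cy']],[0,0,1]])
for u,v in [(300,v) for v in range(150,216,3)]+[(284,191),(292,183),(316,196),(288,196),(310,190)]:
    n=cv2.undistortPoints(np.array([[[u,v]]],float),K,np.array(p['distortion'],float))[0,0]
    d=float(p['depth'][v,u]); X=w[:3,:3]@(np.array([n[0],-n[1],-1])*d)+w[:3,3]; print(u,v,round(d,3),X.round(4),p['frame'][v,u])
```

```text
[0.53241717 0.02040052 0.10100817] 3.012783996906524e-05 [ 0.39464448 -0.1588215  -0.99705188]
300 150 0.737 [0.5007 0.0485 0.2394] [92 92 95]
300 153 0.736 [0.4971 0.0515 0.2367] [92 93 98]
300 156 0.734 [0.4938 0.0542 0.2338] [92 92 98]
300 159 0.73 [0.4889 0.0583 0.2324] [86 87 89]
300 162 0.73 [0.4867 0.0601 0.2286] [82 82 86]
300 165 0.737 [0.4884 0.0584 0.2212] [59 58 61]
300 168 0.752 [0.4955 0.052  0.2087] [38 41 43]
300 171 0.776 [0.5078 0.041  0.1911] [34 35 38]
300 174 0.781 [0.5084 0.0402 0.1843] [33 32 35]
300 177 0.807 [0.5218 0.0282 0.165 ] [34 38 37]
300 180 0.806 [0.5188 0.0307 0.1613] [33 34 38]
300 183 0.818 [0.5233 0.0265 0.1503] [36 36 39]
300 186 0.817 [0.5202 0.029  0.1466] [46 49 50]
300 189 0.833 [0.5272 0.0226 0.1327] [97 99 99]
300 192 0.833 [0.5244 0.0248 0.1286] [28 28 29]
300 195 0.839 [0.5249 0.0242 0.1212] [27 23 28]
300 198 0.819 [0.5105 0.0367 0.1294] [25 27 28]
300 201 0.82 [0.5088 0.038  0.1243] [28 23 24]
300 204 0.848 [0.5222 0.026  0.1027] [18 19 18]
300 207 0.854 [0.5229 0.0251 0.0947] [17 15 22]
300 210 0.846 [0.5157 0.0312 0.0954] [18 17 20]
300 213 0.846 [0.5133 0.0331 0.0908] [24 22 19]
284 191 0.888 [0.5767 0.0197 0.0969] [195  60  56]
292 183 0.852 [0.5531 0.0198 0.1298] [217 184  92]
316 196 0.828 [0.4999 0.008  0.1263] [28 28 29]
288 196 0.826 [0.5301 0.0481 0.1275] [30 27 25]
310 190 0.847 [0.5228 0.002  0.1232] [22 24 23]
```

Call:
play_rows(plan=[[-10, 0, 0, 0, 0, 0, 1], [-20, 0, 0, 0, 0, 0, 1], [-20, 0, 0, 0, 0, 0, 1], [-10, 0, 0, 0, 0, 0, 1], [0, 0, 0, 0, 0, 0, 1]])

```text
clock: 7.95
eef_pos: [0.5346, 0.0205, 0.1643]
tool_rot: [-0.284, 0.646, 0.282, 0.65]
ft_force: [0.6, -1.1, -0.0]
grip_width: 0.0001
```

```bash
python3 st.py
python3 - <<'E'
from h import *
p=camera('scene'); f=p['frame'][90:240,225:375,::-1]
g=cv2.resize(f,(600,600),interpolation=cv2.INTER_CUBIC)
g=np.clip(g.astype(float)*1.8,0,255).astype('u1')
o=get_obs(); q=proj(p,[o['eef_pos'],[.53,.0195,.122]]); print(q)
for a in q: cv2.circle(g,tuple(int(t) for t in (a-[225,90])*4),4,(0,255,0),1)
cv2.imwrite('pics/c4.png',g)
w=np.linalg.inv(p['camera_from_world']); K=np.array([[p['fx'],0,p['cx']],[0,p['fy'],p['cy']],[0,0,1]])
for v in range(144,200,2):
    u=300
    n=cv2.undistortPoints(np.array([[[u,v]]],float),K,np.array(p['distortion'],float))[0,0]
    d=float(p['depth'][v,u]); X=w[:3,:3]@(np.array([n[0],-n[1],-1])*d)+w[:3,3]; print(u,v,X.round(4))
E
```

```text
yaw 2.395 q6 -0.7859 pos [0.5346 0.0205 0.1643] T [-0.042 -0.04  -0.041] F [ 0.6 -1.1 -0. ] Ftool [ 0.1 -1.2 -0.4] w 0.0001 tau6 -0.0 7.95
[[299.03541429 173.51245576]
 [300.16862614 192.29273954]]
300 144 [0.5252 0.0273 0.2305]
300 146 [0.5232 0.029  0.2282]
300 148 [0.5262 0.0262 0.2217]
300 150 [0.5251 0.0271 0.2187]
300 152 [0.5237 0.0282 0.2158]
300 154 [0.5237 0.0281 0.2118]
300 156 [0.5299 0.0225 0.2023]
300 158 [ 0.7343 -0.1571  0.0175]
300 160 [ 0.7302 -0.1537  0.0153]
300 162 [ 0.7192 -0.1442  0.0193]
300 164 [ 0.7155 -0.1412  0.0168]
300 166 [ 0.7262 -0.1508  0.0011]
300 168 [ 0.7193 -0.1448  0.0016]
300 170 [ 0.7118 -0.1385  0.0025]
300 172 [ 0.7066 -0.134   0.0015]
300 174 [ 7.019e-01 -1.301e-01  1.000e-04]
300 176 [ 0.6939 -0.1232  0.0019]
300 178 [ 0.6727 -0.1048  0.0165]
300 180 [0.5515 0.0019 0.1294]
300 182 [0.5478 0.005  0.1283]
300 184 [0.5458 0.0066 0.1256]
300 186 [0.5375 0.0138 0.1293]
300 188 [0.5303 0.02   0.1319]
300 190 [0.5282 0.0217 0.1294]
300 192 [0.5237 0.0255 0.1294]
300 194 [0.526  0.0233 0.1224]
300 196 [0.5143 0.0335 0.1299]
300 198 [0.5094 0.0377 0.1306]
```

View pics/c4.png

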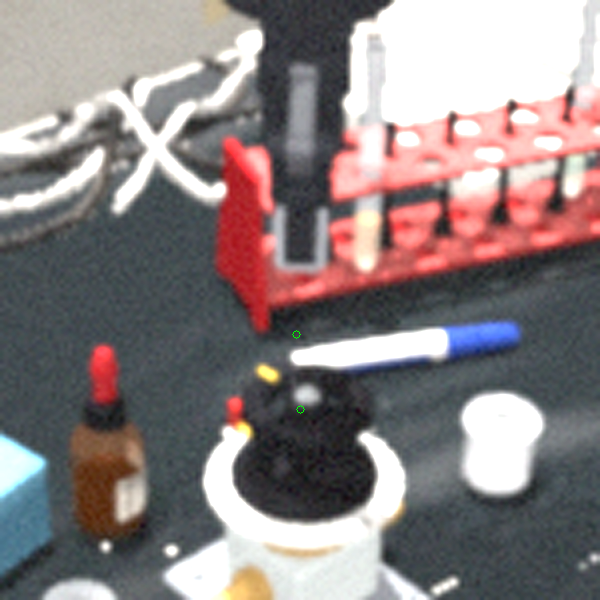

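Call:
play_rows(plan=[[0, 1.5, -2, 0, 0, 0, -1], [0, 0, 0, 0, 0, 0, -1], [0, 0, 0, 0, 0, 0, -1], [0, 0, 0, 0, 0, 0, -1], [0, 0, 0, 0, 0, 0, -1], [0, 0, 0, 0, 0, 0, -1], [0, 0, 0, 0, 0, 0, -1], [20, 0, 0, 0, 0, 0, -1], [20, 0, 0, 0, 0, 0, -1], [10, 0, 0, 0, 0, 0, -1], [0, 0, 0, 0, 0, 0, -1]])

```text
clock: 8.92
eef_pos: [0.5277, 0.0198, 0.1083]
tool_rot: [-0.282, 0.65, 0.284, 0.646]
ft_force: [-0.1, -0.9, -0.6]
grip_width: 0.0853
```

```bash
python3 st.py
python3 - <<'E'
from h import *
for i in range(4): p=camera('scene'); print(get_obs()['eef_pos'].round(4))
w=np.linalg.inv(p['camera_from_world']); K=np.array([[p['fx'],0,p['cx']],[0,p['fy'],p['cy']],[0,0,1]])
# points of gripper: depth cloud around axis above the wheel
vv,uu=np.mgrid[100:215,260:345]; n=cv2.undistortPoints(np.c_[uu.ravel(),vv.ravel()].astype(float).reshape(-1,1,2),K,np.array(p['distortion'],float))[:,0]
d=p['depth'][vv,uu].ravel(); X=np.c_[n[:,0],-n[:,1],-np.ones(len(n))]*d[:,None]@w[:3,:3].T+w[:3,3]
a=2.395; r=X[:,:2]-[.53,.0195]; t=r@[np.cos(a),np.sin(a)]; s=r@[np.sin(a),-np.cos(a)]
for lo,hi in ((.03,.065),(-.065,-.03)):
  m=(t>lo)&(t<hi)&(abs(s)<.03)&(X[:,2]>.1); z=X[m,2]
  for b in np.arange(.1,.26,.01):
    k=m&(X[:,2]>=b)&(X[:,2]<b+.01)
    if k.sum()>1: print(lo,b.round(2),k.sum(),'t',t[k].min().round(4),t[k].max().round(4),'s',s[k].min().round(4),s[k].max().round(4))
E
```

```text
yaw 2.395 q6 -0.7866 pos [0.5277 0.0198 0.1083] T [-0.016  0.019  0.008] F [-0.1 -0.9 -0.6] Ftool [ 0.6 -0.5 -0.7] w 0.0853 tau6 -0.0 8.9167
[0.5287 0.0199 0.1098]
[0.5298 0.02   0.1109]
[0.5305 0.0199 0.1117]
[0.5308 0.0199 0.112 ]
0.03 0.16 34 t 0.0457 0.055 s -0.0108 0.0095
0.03 0.17 60 t 0.046 0.0567 s -0.0106 0.0097
0.03 0.18 64 t 0.047 0.0575 s -0.0103 0.0098
0.03 0.19 25 t 0.0474 0.0579 s -0.01 0.0099
0.03 0.2 6 t 0.0485 0.0528 s -0.0128 0.0132
0.03 0.21 30 t 0.0346 0.065 s -0.0136 0.0068
0.03 0.22 25 t 0.0354 0.0426 s -0.0167 0.0158
0.03 0.23 32 t 0.0302 0.0609 s -0.0164 0.0164
0.03 0.24 7 t 0.0619 0.0649 s -0.0041 0.0036
0.03 0.25 32 t 0.0355 0.0641 s -0.0129 0.01
```

Call:
play_rows(plan=[[15, 0, 0, 0, 0, 0, -1], [15, 0, 0, 0, 0, 0, -1], [10, 0, 0, 0, 0, 0, -1], [8, 0, 0, 0, 0, 0, -1], [0, 0, 0, 0, 0, 0, -1], [0, 0, 0, 0, 0, 0, -1], [0, 0, 0, 0, 0, 0, -1]])

```text
clock: 9.7
eef_pos: [0.5306, 0.02, 0.0637]
tool_rot: [-0.283, 0.647, 0.283, 0.648]
ft_force: [0.3, 0.3, 1.0]
grip_width: 0.0856
```

```bash
python3 st.py
```

```text
yaw 2.395 q6 -0.7866 pos [0.5306 0.02   0.0637] T [-0.031 -0.015 -0.033] F [0.3 0.3 1. ] Ftool [-1.  -0.   0.5] w 0.0856 tau6 -0.0 9.7
```

Call:
play_rows(plan=[[0, 0, 0, 0, 0, 0, 1], [0, 0, 0, 0, 0, 0, 1], [0, 0, 0, 0, 0, 0, 1], [0, 0, 0, 0, 0, 0, 1], [0, 0, 0, 0, 0, 0, 1], [0, 0, 0, 0, 0, 0, 1]])

```text
clock: 10.2
eef_pos: [0.5311, 0.0195, 0.0644]
tool_rot: [-0.284, 0.647, 0.282, 0.649]
ft_force: [-0.2, -1.6, 4.1]
grip_width: 0.0591
```

```bash
python3 st.py
```

```text
yaw 2.3949 q6 -0.7868 pos [0.5311 0.0195 0.0644] T [-0.383  0.101  0.056] F [-0.2 -1.6  4.1] Ftool [-4.1 -1.  -1.3] w 0.0591 tau6 0.08 10.2
```

```bash
python3 st.py
python3 - <<'E'
from h import *
p=camera('scene')
w=np.linalg.inv(p['camera_from_world']); K=np.array([[p['fx'],0,p['cx']],[0,p['fy'],p['cy']],[0,0,1]])
vv,uu=np.mgrid[100:225,260:345]; n=cv2.undistortPoints(np.c_[uu.ravel(),vv.ravel()].astype(float).reshape(-1,1,2),K,np.array(p['distortion'],float))[:,0]
d=p['depth'][vv,uu].ravel(); X=np.c_[n[:,0],-n[:,1],-np.ones(len(n))]*d[:,None]@w[:3,:3].T+w[:3,3]
a=2.395; r=X[:,:2]-[.53,.0195]; t=r@[np.cos(a),np.sin(a)]; s=r@[np.sin(a),-np.cos(a)]
m=(t>.032)&(t<.05)&(abs(s)<.02)
for b in np.arange(.09,.18,.005):
    k=m&(X[:,2]>=b)&(X[:,2]<b+.005)
    if k.sum(): print(b.round(3),k.sum(),'t',t[k].min().round(4),t[k].max().round(4),'s',s[k].min().round(4),s[k].max().round(4))
cv2.imwrite('pics/c5.png',np.clip(cv2.resize(p['frame'][110:230,240:360,::-1],(600,600),interpolation=cv2.INTER_CUBIC)*2.,0,255))
E
```

```text
yaw 2.3949 q6 -0.7868 pos [0.5311 0.0195 0.0644] T [-0.383  0.101  0.056] F [-0.2 -1.6  4.1] Ftool [-4.1 -1.  -1.3] w 0.0591 tau6 0.08 10.2
0.09 2 t 0.0326 0.0335 s 0.0054 0.009
0.1 1 t 0.0327 0.0327 s 0.0021 0.0021
0.105 14 t 0.0322 0.036 s -0.0104 0.0092
0.11 14 t 0.0337 0.0394 s -0.0103 0.0094
0.115 30 t 0.0328 0.0442 s -0.0102 0.0094
0.12 20 t 0.0333 0.0431 s -0.01 0.0095
0.125 25 t 0.0324 0.0439 s -0.0099 0.0094
0.13 30 t 0.0344 0.0438 s -0.0097 0.0096
0.135 9 t 0.0391 0.0436 s -0.0064 0.0059
0.14 1 t 0.0437 0.0437 s 0.0058 0.0058
0.15 5 t 0.0359 0.0394 s -0.0126 0.0132
0.155 3 t 0.0327 0.0441 s -0.0122 -0.0006
0.16 7 t 0.0351 0.047 s -0.0121 0.006
0.165 1 t 0.0351 0.0351 s -0.0136 -0.0136
0.17 10 t 0.032 0.0344 s -0.0152 0.0155[ WARN:0@1.786] global loadsave.cpp:1063 imwrite_ Unsupported depth image for selected encoder is fallbacked to CV_8U.
```

View pics/c5.png

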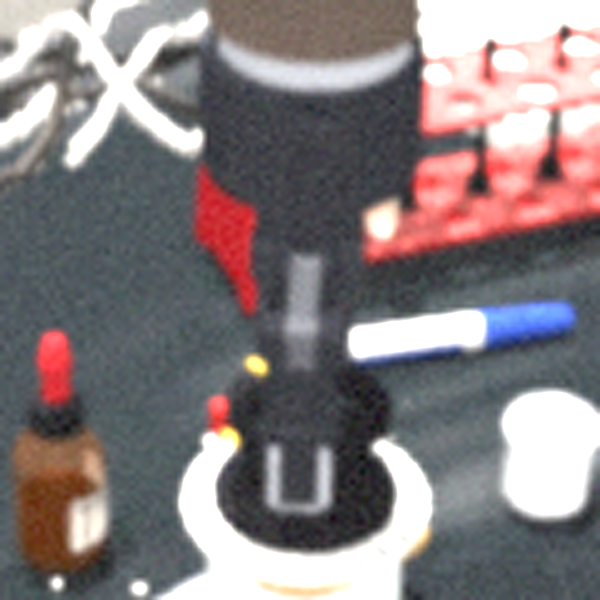

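Call:
play_rows(plan=[[0, 0, 0, 0.05, 0, 0, 1], [0, 0, 0, 0.05, 0, 0, 1], [0, 0, 0, 0.05, 0, 0, 1], [0, 0, 0, 0.05, 0, 0, 1], [0, 0, 0, 0.05, 0, 0, 1], [0, 0, 0, 0.05, 0, 0, 1], [0, 0, 0, 0.05, 0, 0, 1]])

```text
clock: 10.83
eef_pos: [0.5315, 0.019, 0.0644]
tool_rot: [-0.166, 0.686, 0.164, 0.689]
ft_force: [1.1, -2.4, 4.5]
grip_width: 0.0596
```

```bash
python3 st.py
```

```text
yaw 2.0421 q6 -0.4344 pos [0.5315 0.019  0.0644] T [-0.635 -0.109  0.107] F [ 1.1 -2.4  4.5] Ftool [-4.4 -2.7 -0.1] w 0.0596 tau6 -0.386 10.8333
```

Call:
play_rows(plan=[[0, 0, 0, 0.05, 0, 0, 1], [0, 0, 0, 0.05, 0, 0, 1], [0, 0, 0, 0.05, 0, 0, 1], [0, 0, 0, 0.05, 0, 0, 1], [0, 0, 0, 0.05, 0, 0, 1], [0, 0, 0, 0.05, 0, 0, 1], [0, 0, 0, 0.05, 0, 0, 1]])

```text
clock: 11.42
eef_pos: [0.5317, 0.0183, 0.0644]
tool_rot: [-0.044, 0.704, 0.042, 0.707]
ft_force: [0.8, -4.7, 4.8]
grip_width: 0.0594
```

```bash
python3 st.py
```

```text
yaw 1.6917 q6 -0.0844 pos [0.5317 0.0183 0.0644] T [-0.91  -0.172  0.139] F [ 0.8 -4.7  4.8] Ftool [-4.8 -4.8  0.2] w 0.0594 tau6 -0.383 11.4167
```

Call:
play_rows(plan=[[0, 0, 0, 0.03, 0, 0, 1], [0, 0, 0, 0.03, 0, 0, 1]])

```text
clock: 11.58
eef_pos: [0.5317, 0.0182, 0.0644]
tool_rot: [-0.023, 0.705, 0.021, 0.708]
ft_force: [1.2, -4.2, 4.6]
grip_width: 0.059
```

```bash
python3 st.py
```

```text
yaw 1.6325 q6 -0.0253 pos [0.5317 0.0182 0.0644] T [-0.967 -0.182  0.085] F [ 1.2 -4.2  4.6] Ftool [-4.6 -4.3  0.9] w 0.059 tau6 -0.178 11.5833
```

Call:
play_rows(plan=[[0, 0, 0, 0.03, 0, 0, 1], [0, 0, 0, 0.03, 0, 0, 1]])

```text
clock: 11.75
eef_pos: [0.5317, 0.0181, 0.0644]
tool_rot: [-0.002, 0.706, -0.001, 0.709]
ft_force: [0.5, -4.4, 4.0]
grip_width: 0.0593
```

```bash
python3 st.py
```

```text
yaw 1.5725 q6 0.0347 pos [0.5317 0.0181 0.0644] T [-1.024 -0.198  0.142] F [ 0.5 -4.4  4. ] Ftool [-4.  -4.4  0.5] w 0.0593 tau6 -0.189 11.75
```

Call:
play_rows(plan=[[0, 0, 0, 0.02, 0, 0, 1], [0, 0, 0, 0.02, 0, 0, 1]])

```text
clock: 11.92
eef_pos: [0.5317, 0.018, 0.0644]
tool_rot: [0.012, 0.706, -0.015, 0.708]
ft_force: [1.4, -4.8, 4.2]
grip_width: 0.0589
```

```bash
python3 st.py
```

```text
yaw 1.5329 q6 0.0742 pos [0.5317 0.018  0.0644] T [-1.116 -0.179  0.144] F [ 1.4 -4.8  4.2] Ftool [-4.1 -4.7  1.6] w 0.0589 tau6 -0.087 11.9167
```

Call:
play_rows(plan=[[0, 0, 0, 0.02, 0, 0, 1], [0, 0, 0, 0.02, 0, 0, 1]])

```text
clock: 12.08
eef_pos: [0.5317, 0.0179, 0.0644]
tool_rot: [0.026, 0.705, -0.029, 0.708]
ft_force: [0.6, -6.0, 3.7]
grip_width: 0.0593
```

```bash
python3 st.py
```

```text
yaw 1.4929 q6 0.1141 pos [0.5317 0.0179 0.0644] T [-1.146 -0.19   0.092] F [ 0.6 -6.   3.7] Ftool [-3.7 -5.9  1.1] w 0.0593 tau6 -0.093 12.0833
```

Call:
play_rows(plan=[[0, -1.0, 0, 0.02, 0, 0, 1], [0, -0.5, 0, 0.02, 0, 0, 1]])

```text
clock: 12.25
eef_pos: [0.5317, 0.0179, 0.0644]
tool_rot: [0.041, 0.704, -0.042, 0.707]
ft_force: [2.0, -1.6, 6.0]
grip_width: 0.059
```

```bash
python3 st.py
```

```text
yaw 1.4535 q6 0.1516 pos [0.5317 0.0179 0.0644] T [-0.544 -0.25   0.162] F [ 2.  -1.6  6. ] Ftool [-6.  -1.3  2.2] w 0.059 tau6 -0.066 12.25
```

Call:
play_rows(plan=[[0, 0, 0, 0.02, 0, 0, 1], [0, 0, 0, 0.02, 0, 0, 1]])

```text
clock: 12.42
eef_pos: [0.5317, 0.0179, 0.0644]
tool_rot: [0.055, 0.703, -0.056, 0.706]
ft_force: [2.1, -2.0, 5.9]
grip_width: 0.0591
```

```bash
python3 st.py
```

```text
yaw 1.4138 q6 0.1914 pos [0.5317 0.0179 0.0644] T [-0.726 -0.282  0.246] F [ 2.1 -2.   5.9] Ftool [-5.9 -1.6  2.5] w 0.0591 tau6 0.03 12.4167
```

Call:
play_rows(plan=[[0, 0, 0, 0.02, 0, 0, 1], [0, 0, 0, 0.02, 0, 0, 1]])

```text
clock: 12.58
eef_pos: [0.5317, 0.0178, 0.0644]
tool_rot: [0.069, 0.702, -0.07, 0.705]
ft_force: [1.0, -2.5, 5.0]
grip_width: 0.0595
```

```bash
python3 st.py
```

```text
yaw 1.374 q6 0.2312 pos [0.5317 0.0178 0.0644] T [-0.758 -0.282  0.315] F [ 1.  -2.5  5. ] Ftool [-4.9 -2.2  1.5] w 0.0595 tau6 0.124 12.5833
```

Call:
play_rows(plan=[[0, 0, 0, 0.01, 0, 0, 1]])

```text
clock: 12.67
eef_pos: [0.5317, 0.0178, 0.0644]
tool_rot: [0.073, 0.702, -0.073, 0.705]
ft_force: [1.4, -1.7, 5.7]
grip_width: 0.0593
```

```bash
python3 st.py
python3 - <<'E'
from h import *
for i in range(5): camera('scene'); o=get_obs(); print(o['ft_torque'][2].round(3),o['tau'][5].round(3),o['joint_pos'][5].round(4))
E
```

```text
yaw 1.3643 q6 0.241 pos [0.5317 0.0178 0.0644] T [-0.807 -0.218  0.282] F [ 1.4 -1.7  5.7] Ftool [-5.7 -1.4  1.8] w 0.0593 tau6 0.304 12.6667
0.131 0.237 0.2412
0.158 0.183 0.2407
0.152 0.159 0.2406
0.148 0.154 0.2406
0.114 0.153 0.2406
```

Call:
play_rows(plan=[[0, 0, 0, 0.008, 0, 0, 1], [0, 0, 0, 0.008, 0, 0, 1]])

```text
clock: 13.08
eef_pos: [0.5316, 0.0178, 0.0644]
tool_rot: [0.078, 0.701, -0.079, 0.704]
ft_force: [1.0, -2.6, 5.6]
grip_width: 0.0595
```

```bash
python3 st.py
python3 - <<'E'
from h import *
for i in range(5): camera('top'); o=get_obs(); print(o['ft_torque'][2].round(3),o['tau'][5].round(3),o['joint_pos'][5].round(4))
E
```

```text
yaw 1.3488 q6 0.2564 pos [0.5316 0.0178 0.0644] T [-0.783 -0.233  0.374] F [ 1.  -2.6  5.6] Ftool [-5.5 -2.4  1.6] w 0.0595 tau6 0.293 13.0833
0.211 0.286 0.2568
0.183 0.213 0.2566
0.137 0.197 0.2565
0.185 0.196 0.2565
0.153 0.196 0.2565
```

Call:
play_rows(plan=[[0, 0, 0, -0.07, 0, 0, 1], [0, 0, 0, -0.07, 0, 0, 1], [0, 0, 0, -0.07, 0, 0, 1], [0, 0, 0, -0.07, 0, 0, 1], [0, 0, 0, -0.07, 0, 0, 1], [0, 0, 0, -0.07, 0, 0, 1], [0, 0, 0, -0.07, 0, 0, 1], [0, 0, 0, -0.07, 0, 0, 1], [0, 0, 0, -0.07, 0, 0, 1], [0, 0, 0, -0.07, 0, 0, 1], [0, 0, 0, -0.07, 0, 0, 1], [0, 0, 0, -0.07, 0, 0, 1], [0, 0, 0, 0, 0, 0, 1], [0, 0, 0, 0, 0, 0, 1], [0, 0, 0, 0, 0, 0, 1]])

```text
clock: 14.58
eef_pos: [0.5314, 0.0193, 0.0644]
tool_rot: [-0.215, 0.672, 0.215, 0.675]
ft_force: [0.6, 1.9, 5.7]
grip_width: 0.059
```

```bash
python3 st.py
```

```text
yaw 2.1894 q6 -0.5832 pos [0.5314 0.0193 0.0644] T [-0.02  -0.185  0.091] F [0.6 1.9 5.7] Ftool [-5.7  1.2  1.6] w 0.059 tau6 0.088 14.5833
```

Call:
play_rows(plan=[[0, 0, 0, 0, 0, 0, -1], [0, 0, 0, 0, 0, 0, -1], [0, 0, 0, 0, 0, 0, -1], [0, 0, 0, 0, 0, 0, -1], [0, 0, 0, 0, 0, 0, -1], [0, 0, 0, 0, 0, 0, -1], [-10, 0, 0, 0, 0, 0, -1], [-30, 0, 0, 0, 0, 0, -1], [-40, 0, 0, 0, 0, 0, -1], [-40, 0, 0, 0, 0, 0, -1], [0, -27.5, -19.6, 0, 0, 0, -1], [0, -27.5, -19.6, 0, 0, 0, -1], [0, -27.5, -19.6, 0, 0, 0, -1], [0, -27.5, -19.6, 0, 0, 0, -1], [0, -27.5, -19.6, 0, 0, 0, -1], [0, -27.5, -19.6, 0, 0, 0, -1], [0, -27.5, -19.6, 0, 0, 0, -1], [0, -27.5, -19.6, 0, 0, 0, -1]])

```text
clock: 16.08
eef_pos: [0.5293, -0.2534, 0.1839]
tool_rot: [-0.215, 0.673, 0.215, 0.674]
ft_force: [1.4, 0.1, 0.2]
grip_width: 0.0853
```

```bash
cat > meas.py <<'E'
from h import *
for n in ('top','scene'):
    p,f,rd,ye=look(n,8); np.save(n+'_b.npy',f)
    for t,L,z in (('red',rd,.093),('yel',ye,.129)):
        for s,uv,k in L: print(n,t,round(s),uv.round(2),k,'z',z,unproj(p,uv,z).round(4)[0,:2],'z88',unproj(p,uv,.088).round(4)[0,:2])
    for t in ('pointer_tip','index_mark','wheel_axis','flask_amber','dropper_bottle','weighing_bottle'):
        for d in pinpoint(t,p)[:1]: print(t,d['centre'].round(4) if hasattr(d['centre'],'round') else d['centre'],round(d['confidence'],2))
a=np.load('scene_b.npy')[165:225,255:330];b=np.load('top_b.npy')[195:255,270:345]
cv2.imwrite('pics/m.png',np.clip(np.hstack([cv2.resize(i[...,::-1],(400,320),interpolation=cv2.INTER_CUBIC) for i in (a,b)])*1.3,0,255).astype('u1'))
E
python3 st.py; python3 meas.py
```

```text
yaw 2.1888 q6 -1.0647 pos [ 0.5293 -0.2534  0.1839] T [-0.022 -0.047 -0.021] F [1.4 0.1 0.2] Ftool [-0.2 -0.7  1.2] w 0.0853 tau6 0.51 16.0833
top red 322 [301.08 206.26] 7 z 0.093 [0.5792 0.0227] z88 [0.58   0.0225]
top yel 554 [303.64 216.98] 12 z 0.129 [0.5525 0.0201] z88 [0.5584 0.0178]
top yel 454 [274.34 235.6 ] 21 z 0.129 [0.5177 0.0757] z88 [0.5219 0.0761]
top yel 212 [328.84 233.18] 11 z 0.129 [ 0.5212 -0.0268] z88 [ 0.5256 -0.0315]
pointer_tip [0.5724, 0.0075, 0.0855] 0.97
index_mark [0.5759, 0.0199, 0.0973] 0.85
wheel_axis [0.5346, 0.0183, 0.1176] 0.87
flask_amber [0.5067, 0.168, -0.0045] 0.78
dropper_bottle [0.6431, 0.0568, 0.0006] 0.68
weighing_bottle [0.5412, -0.1258, -0.0003] 0.69
scene red 1328 [289.6  167.48] 30 z 0.093 [ 0.6353 -0.0424] z88 [ 0.6409 -0.047 ]
scene red 944 [283.34 191.98] 17 z 0.093 [0.579  0.0194] z88 [0.584  0.0154]
scene red 81 [294.96 165.  ] 3 z 0.093 [ 0.6354 -0.0568] z88 [ 0.6409 -0.0616]
scene yel 231 [293.44 181.9 ] 10 z 0.129 [0.5549 0.0149] z88 [ 0.5971 -0.021 ]
pointer_tip [0.5745, 0.0131, 0.0884] 0.92
index_mark [0.5763, 0.0191, 0.0939] 0.81
wheel_axis [0.5304, 0.0147, 0.1219] 0.8
flask_amber [0.5036, 0.1617, 0.0024] 0.74
dropper_bottle [0.638, 0.0541, -0.0008] 0.68
weighing_bottle [0.5358, -0.1253, -0.0009] 0.63
```

View pics/m.png

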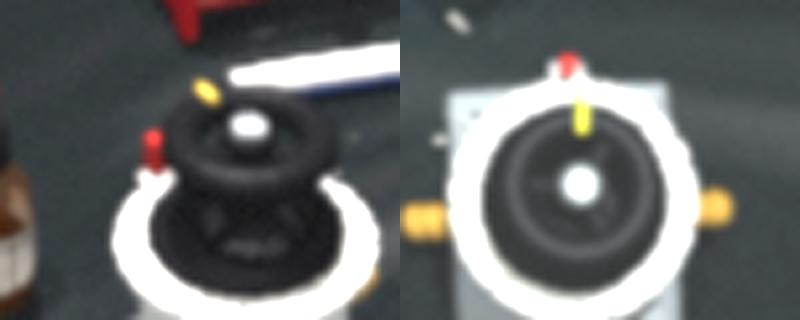

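```bash
cat > ang.py <<'E'
from h import *
import sys
def ang(n,f,p,rd,ye):
    # hub: bright blob near axis
    c0=proj(p,[[.53,.0188,.131]])[0]; u,v=c0.round().astype(int); k=5
    g=f[v-k:v+k+1,u-k:u+k+1].min(2); w=np.clip(g-90,0,None); yy,xx=np.mgrid[v-k:v+k+1,u-k:u+k+1]
    h=np.array([(xx*w).sum(),(yy*w).sum()])/w.sum()
    H=unproj(p,h,.131)[0,:2]
    S=unproj(p,ye[0][1],.129)[0,:2]
    r=[a for a in rd if abs(unproj(p,a[1],.091)[0,0]-.579)<.01][0]
    P=unproj(p,r[1],.091)[0,:2]
    s=S-H;q=P-H
    print(n,'hub',h.round(2),H.round(4),'stripe r',np.hypot(*s).round(4),np.arctan2(s[1],s[0]).round(3),'post r',np.hypot(*q).round(4),np.arctan2(q[1],q[0]).round(3),'DIFF',(np.arctan2(s[1],s[0])-np.arctan2(q[1],q[0])).round(3))
if __name__=='__main__':
    for n in ('top','scene'):
        p,f,rd,ye=look(n,4)
        ang(n,f,p,rd,ye)
        if len(sys.argv)>1:
            f0=np.load(n+'.npy'); y0={'top':np.array([301.26,217.07]),'scene':np.array([291.59,183.0])}[n]; ang(n+' start',f0,p,rd,[(0,y0,0)])
E
python3 ang.py 1
```

```text
top hub [303.45 229.11] [0.5292 0.021 ] stripe r 0.0233 -0.037 post r 0.0502 0.035 DIFF -0.072
top start hub [303.42 229.07] [0.5293 0.021 ] stripe r 0.0234 0.154 post r 0.0501 0.034 DIFF 0.119
scene hub [301.25 188.06] [0.5296 0.0176] stripe r 0.0255 -0.106 post r 0.0514 0.007 DIFF -0.113
scene start hub [301.33 188.08] [0.5295 0.0175] stripe r 0.0251 0.09 post r 0.0515 0.009 DIFF 0.081
```

Call:
play_rows(plan=[[0, 27.5, 19.6, 0, 0, 0, -1], [0, 27.5, 19.6, 0, 0, 0, -1], [0, 27.5, 19.6, 0, 0, 0, -1], [0, 27.5, 19.6, 0, 0, 0, -1], [0, 27.5, 19.6, 0, 0, 0, -1], [0, 27.5, 19.6, 0, 0, 0, -1], [0, 27.5, 19.6, 0, 0, 0, -1], [0, 27.5, 19.6, 0, 0, 0, -1], [0, 0, 0, 0, 0, 0, -1], [0, 0, 0, 0, 0, 0, -1], [0, 0, 0, 0, 0, 0, -1], [0, 0, 0, 0, 0, 0, -1], [0, 0, 0, 0, 0, 0, -1]])

```text
clock: 18.97
eef_pos: [0.5298, 0.0172, 0.1829]
tool_rot: [-0.214, 0.674, 0.214, 0.674]
ft_force: [0.4, -0.5, 0.8]
grip_width: 0.0852
```

```bash
python3 st.py
```

```text
yaw 2.187 q6 -0.5836 pos [0.5298 0.0172 0.1829] T [-0.091  0.018 -0.027] F [ 0.4 -0.5  0.8] Ftool [-0.8 -0.6 -0. ] w 0.0852 tau6 -0.002 18.9667
```

Call:
play_rows(plan=[[20, 0.5, 2.0, 0, 0, 0, -1], [30, 0, 0, 0, 0, 0, -1], [30, 0, 0, 0, 0, 0, -1], [15, 0, 0, 0, 0, 0, -1], [10, 0, 0, 0, 0, 0, -1], [8, 0, 0, 0, 0, 0, -1], [5, 0, 0, 0, 0, 0, -1], [0, 0, 0, 0, 0, 0, -1], [0, 0, 0, 0, 0, 0, -1], [0, 0, 0, 0, 0, 0, -1], [0, 0, 0, 0, 0, 0, 1], [0, 0, 0, 0, 0, 0, 1], [0, 0, 0, 0, 0, 0, 1], [0, 0, 0, 0, 0, 0, 1], [0, 0, 0, 0, 0, 0, 1], [0, 0, 0, 0, 0, 0, 1]])

```text
clock: 20.3
eef_pos: [0.532, 0.0197, 0.0664]
tool_rot: [-0.216, 0.673, 0.215, 0.674]
ft_force: [-0.7, -1.7, 4.8]
grip_width: 0.0587
```

```bash
python3 st.py
```

```text
yaw 2.1891 q6 -0.5807 pos [0.532  0.0197 0.0664] T [-0.183  0.229  0.096] F [-0.7 -1.7  4.8] Ftool [-4.8 -1.  -1.6] w 0.0587 tau6 0.075 20.3
```

Gripped again; turn 0.075 rad anticlockwise (allowing a few mrad of wind-up), release and move clear.

Call:
play_rows(plan=[[0, 0, 0, -0.025, 0, 0, 1], [0, 0, 0, -0.025, 0, 0, 1], [0, 0, 0, -0.026, 0, 0, 1], [0, 0, 0, 0, 0, 0, 1], [0, 0, 0, 0, 0, 0, 1], [0, 0, 0, 0, 0, 0, 1]])

```text
clock: 20.8
eef_pos: [0.5319, 0.0199, 0.0664]
tool_rot: [-0.241, 0.664, 0.24, 0.666]
ft_force: [-1.9, 0.1, 5.4]
grip_width: 0.0593
```

```bash
python3 st.py
```

```text
yaw 2.2652 q6 -0.6568 pos [0.5319 0.0199 0.0664] T [-0.172  0.309  0.081] F [-1.9  0.1  5.4] Ftool [-5.4  1.2 -1.4] w 0.0593 tau6 0.089 20.8
```

Call:
play_rows(plan=[[0, 0, 0, 0, 0, 0, -1], [0, 0, 0, 0, 0, 0, -1], [0, 0, 0, 0, 0, 0, -1], [0, 0, 0, 0, 0, 0, -1], [0, 0, 0, 0, 0, 0, -1], [0, 0, 0, 0, 0, 0, -1], [-10, 0, 0, 0, 0, 0, -1], [-30, 0, 0, 0, 0, 0, -1], [-40, 0, 0, 0, 0, 0, -1], [-40, 0, 0, 0, 0, 0, -1], [0, -27.5, -19.6, 0, 0, 0, -1], [0, -27.5, -19.6, 0, 0, 0, -1], [0, -27.5, -19.6, 0, 0, 0, -1], [0, -27.5, -19.6, 0, 0, 0, -1], [0, -27.5, -19.6, 0, 0, 0, -1], [0, -27.5, -19.6, 0, 0, 0, -1], [0, -27.5, -19.6, 0, 0, 0, -1], [0, -27.5, -19.6, 0, 0, 0, -1], [0, 0, 0, 0, 0, 0, -1]])

```text
clock: 22.38
eef_pos: [0.5512, -0.2555, 0.1851]
tool_rot: [-0.239, 0.666, 0.237, 0.666]
ft_force: [0.5, 0.1, 0.2]
grip_width: 0.0853
```

```bash
python3 st.py; python3 ang.py; python3 meas.py
```

```text
yaw 2.2585 q6 -1.1204 pos [ 0.5512 -0.2555  0.1851] T [ 0.015 -0.026  0.016] F [0.5 0.1 0.2] Ftool [-0.2 -0.2  0.4] w 0.0853 tau6 -0.314 22.3833
top hub [303.44 229.06] [0.5293 0.021 ] stripe r 0.0229 0.034 post r 0.0501 0.035 DIFF -0.001
scene hub [301.24 188.04] [0.5297 0.0175] stripe r 0.0258 -0.033 post r 0.0511 0.006 DIFF -0.039
top red 324 [301.08 206.26] 7 z 0.093 [0.5792 0.0227] z88 [0.58   0.0225]
top yel 618 [302.73 217.17] 13 z 0.129 [0.5521 0.0218] z88 [0.5581 0.0196]
top yel 384 [274.17 235.75] 17 z 0.129 [0.5174 0.0761] z88 [0.5216 0.0765]
top yel 165 [328.9  233.15] 8 z 0.129 [ 0.5213 -0.0269] z88 [ 0.5257 -0.0316]
pointer_tip [0.5711, 0.017, 0.0872] 0.8
index_mark [0.5783, 0.0199, 0.0974] 0.78
wheel_axis [0.5319, 0.0172, 0.1207] 0.74
flask_amber [0.5022, 0.1697, 0.0009] 0.56
dropper_bottle [0.6417, 0.0574, -0.0021] 0.55
weighing_bottle [0.5767, 0.018, 0.0948] 0.73
scene red 1333 [289.61 167.49] 30 z 0.093 [ 0.6353 -0.0424] z88 [ 0.6409 -0.047 ]
scene red 1055 [283.42 192.06] 18 z 0.093 [0.5787 0.0195] z88 [0.5837 0.0155]
scene red 57 [294.53 165.  ] 2 z 0.093 [ 0.6359 -0.0561] z88 [ 0.6415 -0.0609]
scene yel 220 [292.56 182.2 ] 10 z 0.129 [0.5552 0.0167] z88 [ 0.5974 -0.0189]
pointer_tip [0.5739, 0.0167, 0.0891] 0.77
index_mark [0.5831, 0.0214, 0.0981] 0.81
wheel_axis [0.5273, 0.0166, 0.1254] 0.59
flask_amber [0.506, 0.1677, 0.0026] 0.64
dropper_bottle [0.6376, 0.0535, -0.0028] 0.58
weighing_bottle [0.5349, -0.1289, -0.0031] 0.85
```

View pics/m.png

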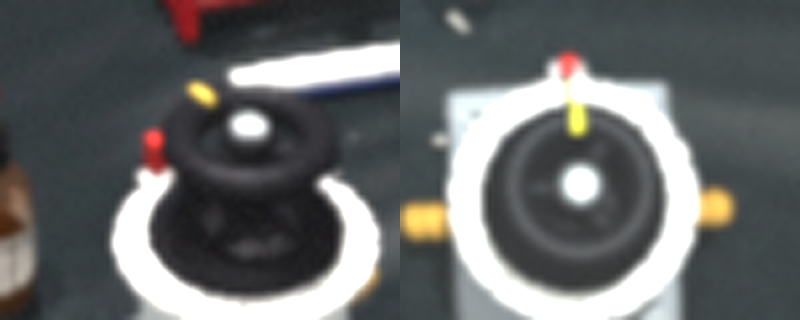

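```bash
python3 -c "
from workcell import *
print(job_done())"
```

```text
the job is handed in; nothing more can be done
None
```

I turned the valve clockwise to a snug seat, then opened it until the pointer stood at the red index post. I let go, moved the arm clear and handed the job in at about 23 s of the 72 s limit.

- **Seating:** the torque started to rise about 0.94 rad of tool turn from the start position. I stopped when I read 0.37 N m while turning, which is about 0.26 N m on the seat after taking off friction, so snug and not forced.
- **Setting the pointer:** after opening I let go, lifted clear and measured from the top camera. The pointer was about 0.07 rad short of the post, so I gripped the wheel again and turned it 0.076 rad anticlockwise.
- **Final check, cameras disagree:** the top camera puts the pointer 0.001 rad from the post. The scene camera says 0.039 rad short. I trust the top one, because the scene camera gave a start angle of 0.08 rad, below the stated minimum of 0.12 rad, so it reads low. That minimum and the measured tool turn also put the pointer no more than about 0.01 rad short.
- **Glassware:** the three bystanders are where they were, to within a few mm. One top-camera detection of the weighing bottle came back at the index post, a false reading. The scene camera found the bottle in its place.
- **First grasp missed:** the fingers closed above the rim. In the camera images the fingertips sat about 35 mm higher than the reported tool position. I lowered the tool for the next grasp, and no unusual force showed at the wrist.

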